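# Take the lift-off lid from the steel socket case

### The arm

A 6-joint arm with a two-finger parallel gripper is mounted at the origin on the work surface. World frame = base frame: x ahead of the robot, y to its left, z up, the work surface at z = 0. Lengths are in m, angles in rad, forces in N, time in s.
With the tool pointing down it reaches from about 0.35 to 0.925 m from the base axis. Payload 6.4 kg.
Tool frame: the origin (TCP) lies at the very end of the fingers, on their centre line; the grasp point (between the pads) lies robot.tcp_to_grasp behind it (robot.tcp_to_grasp is the distance from the TCP to the grasp point, in m); z points along the fingers, y is the direction in which the jaws open and shut (so a half turn about z gives the same grasp; the last joint's range is limited). The gripper opens to 85 mm and grips with 20 to 120 N. Pads are 22 mm wide; open, the fingers measure 114 mm over their backs; the gripper's body (76 mm by 85 mm) begins 54 mm behind the grasp point. The pads swing forward as they close: fully open they stand 13 mm farther back than shut.
Start: joints at [-1.44, 0.245, 1.558, -0, 1.339, -0.174], TCP at [0.195, -0.62, 0.231] pointing down, gripper open.
Joint ranges: [-3.13, 3.13], [-1.02, 2.26], [0.13, 2.54], [-0.95, 4.09], [0.21, 2.88], [-2.74, 2.74]. Speed limits (rad/s): [2.57, 2.57, 3.14, 3.14, 3.14, 3.14].

### API

Orientations are given as a unit quaternion [w, x, y, z].
In Python, from station import robot, planner, imaging, hand_in, status gives the robot as it stands. The module is installed in compiled form; this text tells all that it offers. Calls block until the motion is done:
- robot.move_ptp(position, orientation): joint-space move of the TCP to a pose.
- robot.move_l(position, rot=None, max_speed=0.15): straight line of the TCP; rot=None keeps the orientation; max_speed is the mean speed in m/s.
- robot.set_joints(angles): joint-space move.
- robot.move_gripper(opening, grip_force=None): finger opening in m; grip_force is the grip in N (None keeps the last); returns when the fingers have stopped.
- robot.sleep(seconds).
- planner.ik(position, orientation): joint angles nearest the present ones, or None.
- imaging.camera(name): name is "side" or "top"; returns the picture (384x512x3 uint8, red, green, blue); there is no depth.
- imaging.calibration(name): a dict with "camera_matrix" (3x3 intrinsics, pixels), "k1" (the pictures are not rectified: a ray, as slopes to the right and down, at radius r is drawn at 1 + k1 r^2 times it, then the intrinsics apply), "R" (3x3) and "t" (3): a world point X has camera coordinates R X + t. Camera axes: x right, y down, z forward; pixel columns grow to the right and rows downward; lengths in m; the calibration is good to about 2 mm. A picture is of the moment at which its call begins. calibration takes no time and is no camera call.
A pose or a line that the arm cannot do raises robot.Unreachable and nothing moves.
- hand_in(): hands the job in, once; it reports no verdict.
Trained networks look in the newest picture that a camera, given by its name, has taken for a name from the list of things; names that differ only in an ending like _2 or _b are one class to them, and where a whole thing is asked for, a point or a joint stands for the part that bears it (a point fixed in the world has none). Each returns a list of dicts, best first, with "conf" (0 to 1); they miss things now and then, are a little off and sometimes report something else, mostly with a low value. They report only what shows in the picture. A call takes as long as a camera call. They do not tell look-alikes from the thing itself.
- imaging.recognise(camera, thing): "at" ([x, y, z] in m, in world coordinates, good to about 4 mm: the middle of the surface that is visible of it).
- imaging.regions_of(camera, thing): "region" (384x512 bool, what is visible of it).
Readings, each from a call of its own:
- status.read_t(): time.
- status.read_q(): joint angles.
- status.read_joint_vel(): joint speeds.
- status.read_effort(): joint torques, N m.
- status.read_eef_pos(): TCP position.
- status.read_tcp_rot(): TCP orientation.
- status.read_force(): force on the tool from outside, world axes, zero at the start.
- status.read_ft_torque(): the same for the moment, N m.
- status.read_width(): finger opening in m.
Only numpy, scipy, OpenCV 4.12 (cv2) and the standard library are available. Lean on these libraries where they do the work, as an engineer would, in place of code of your own. Each camera call takes 0.05 s, during which the arm holds its last target.

### The job

Take the lid off the stainless steel socket case: swing it up by its T-handle until it stands upright on its hinge pins and pause there for a moment, then lift it straight up clear of the pins. Stand it on its hinge edge, handle up, midway along the slot of the wooden rack and let go. Leave the lid of the blue case alone.

Things in the scene. Friction and masses are not known exactly. Their poses are not given: they have to be found in the camera images.
- steel_handle (a point): Centre of the black T-handle bar (16 mm thick, 36 mm long along y) of the loose stainless lid, 134 x 134 x 6 mm, 0.25 kg. x: from bar across lid to hinge; z: outer face. Bar axis 34 mm off the lid's front edge (stem 14 mm wide), 184 mm from the pins. Forks at y +-40 mm straddle the pins, 2 mm play, tips 194 mm from bar, 22 mm thick. Pinched on its ends, the bar pivots. Lid falls if let go.
- steel_hinge (a point): Midpoint of the two hinge pins (8 mm thick, along y) at the far side of the fixed stainless case, 130 x 130 x 50 mm, red button latch (already open); left or right of the rack. x points away from the handle, z up. The shut handle lies 184 mm towards -x, level; raised upright it is 184 mm straight above. Lifted 15 mm from there, the forks are off the pins.
- rack_slot (a point): Centre of the slot floor in the fixed wooden rack: two upright walls 75 mm high above this floor, 140 mm long, 10 mm thick, slot 42 mm wide, open at top and ends. Slot runs along y (both ways alike), x across, z up. A lid standing in it on its fork tips has its handle about 194 mm above this point and may lean against a wall.
- blue_handle (a point): Centre of the T-handle bar of the loose blue painted lid on the blue case, same shape, size and axes as the steel one. Not to be opened.
Things that resemble listed ones, but are neither listed nor needed, are in the scene too. Of the things shaped like the part that bears steel_handle, the bare steel one is meant.

How it is judged:
By the outcome, as a careful person would: the job done as asked, in the order asked, and still so for the second after the job is handed in, with the robot touching nothing.
It also fails if it takes over 48 s, if anything falls off the work surface, if the arm or the gripper's body presses on something with over 40 N, if the wrist force passes 120 N, or if a joint passes its speed limit or range.

## Working session

There is one attempt and no reset: what is moved stays moved. The work goes in short steps, each a Python script; the robot and the scene stay as the last script left them, time stands still between calls to the robot, and variables do not carry over. Pictures are saved under pics/ and viewed, and the job is handed in when it is done.

```bash
mkdir -p pics
python3 - <<'E'
from station import robot, planner, imaging, hand_in, status
import cv2
for c in ("side","top"):
    im=imaging.camera(c); cv2.imwrite(f"pics/{c}0.png",cv2.resize(im[:,:,::-1],(800,600),interpolation=cv2.INTER_CUBIC))
    k=imaging.calibration(c); print(c,{a:(b.round(4).tolist() if hasattr(b,'round') and hasattr(b,'tolist') else b) for a,b in k.items()})
    for t in ("steel_handle","steel_hinge","rack_slot","blue_handle"):
        print(t,[(round(d['conf'],2),[round(float(v),3) for v in d['at']]) for d in imaging.recognise(c,t)])
print(status.read_t(),robot.tcp_to_grasp,status.read_tcp_rot(),status.read_eef_pos(),status.read_width())
E
```

```text
side {'camera_matrix': [[430.125, 0.0, 255.9619], [0.0, 430.125, 184.3186], [0.0, 0.0, 1.0]], 'k1': -0.10913337078338776, 'R': [[-0.998, -0.0623, -0.0146], [-0.0198, 0.519, -0.8545], [0.0608, -0.8525, -0.5192]], 't': [0.4114, 0.0632, 1.2063]}
steel_handle [(0.94, [0.176, 0.333, 0.012]), (0.65, [0.552, 0.215, 0.071])]
steel_hinge [(0.93, [0.562, 0.263, 0.05])]
rack_slot [(0.57, [0.527, 0.027, 0.06])]
blue_handle [(0.56, [0.578, -0.178, 0.074])]
top {'camera_matrix': [[360.7915, 0.0, 257.9502], [0.0, 360.7915, 194.6745], [0.0, 0.0, 1.0]], 'k1': -0.1122381636012235, 'R': [[-0.0044, -0.9999, -0.0091], [-0.9927, 0.0055, -0.1203], [0.1203, 0.0085, -0.9927]], 't': [0.0576, 0.4028, 0.9807]}
steel_handle [(0.93, [0.175, 0.33, 0.012]), (0.9, [0.553, 0.201, 0.078])]
steel_hinge [(0.7, [0.543, 0.189, 0.056])]
rack_slot [(0.63, [0.528, 0.006, 0.056])]
blue_handle [(0.64, [0.577, -0.191, 0.074])]
0.5 0.0187 [-1.94201152e-05  9.88410921e-01  1.51802011e-01  2.89775072e-06] [ 0.19505398 -0.62004638  0.23127439] 0.0854823557533051
```

View pics/side0.png

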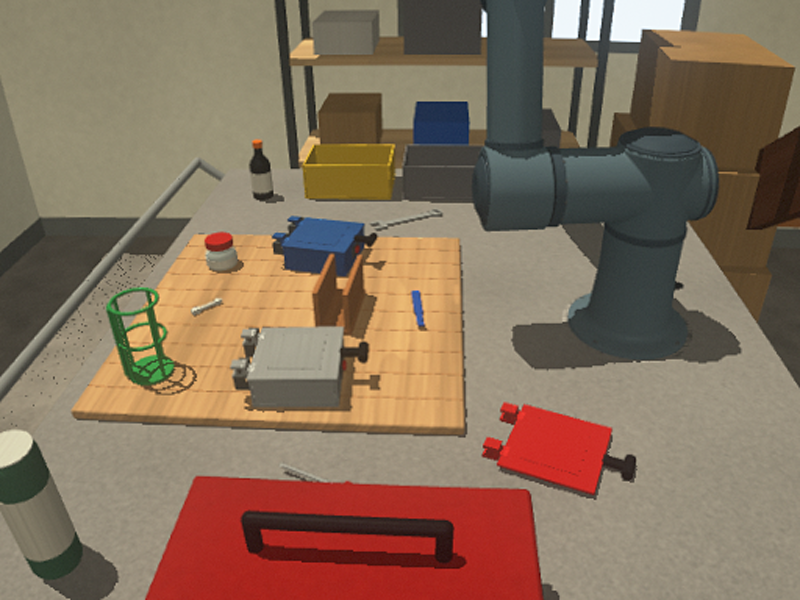

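View pics/top0.png

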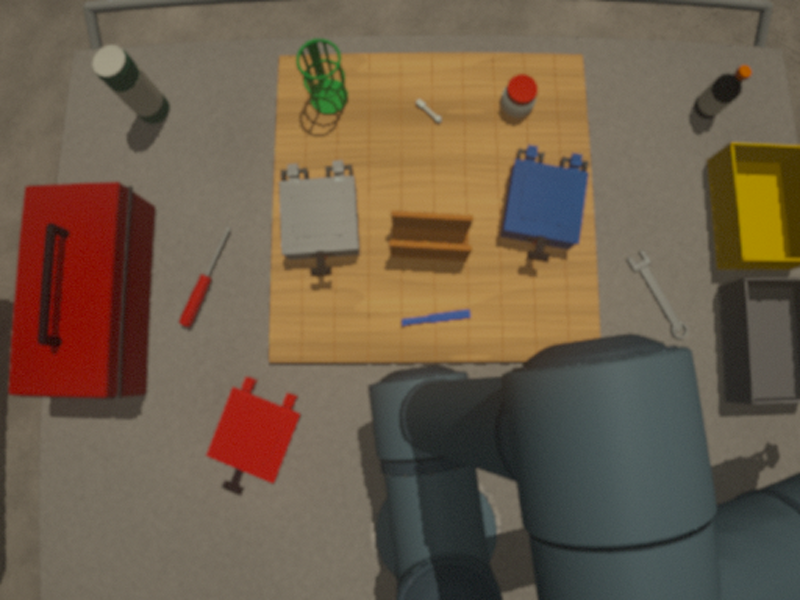

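The shapes like the lid are: the steel lid on its case (top ~(320,215), side ~(295,350)), the blue lid (top (545,200), side (325,240)), and a loose red lid on the table (top (255,435), side (555,450)). The bare steel one on the left case fits the description. I'll confirm it in an enlarged crop.

```bash
cat > h.py <<'E'
from station import robot, planner, imaging, hand_in, status
import numpy as np, cv2
from scipy.spatial.transform import Rotation as Ro
def ray(cam,px):
    k=imaging.calibration(cam);K=np.array(k['camera_matrix']);R=np.array(k['R']);t=np.array(k['t'])
    d=np.array([k['k1'],0,0,0,0.])
    u=cv2.undistortPoints(np.array([[px]],float),K,d)[0,0]
    return -R.T@t, R.T@np.array([u[0],u[1],1])
def tri(ps,pt):
    A=np.zeros((3,3));b=np.zeros(3)
    for c,p in(("side",ps),("top",pt)):
        o,v=ray(c,p);v=v/np.linalg.norm(v);P=np.eye(3)-np.outer(v,v);A+=P;b+=P@o
    return np.linalg.solve(A,b)
def onz(cam,p,z):
    o,v=ray(cam,p);return o+v*(z-o[2])/v[2]
def proj(cam,X):
    k=imaging.calibration(cam);d=np.array([k['k1'],0,0,0,0.])
    return cv2.projectPoints(np.array(X,float).reshape(-1,1,3),cv2.Rodrigues(np.array(k['R']))[0],np.array(k['t']),np.array(k['camera_matrix']),d)[0].reshape(-1,2)
def crop(im,x,y,w,h,name,s=6):
    cv2.imwrite(name,cv2.resize(im[y:y+h,x:x+w,::-1],None,fx=s,fy=s,interpolation=cv2.INTER_CUBIC))
E
python3 - <<'E'
from h import *
a=imaging.camera("side");b=imaging.camera("top")
c1=cv2.resize(a[195:270,140:245],None,fx=7.5,fy=7.5,interpolation=cv2.INTER_CUBIC)
c2=cv2.resize(b[95:185,170:310],None,fx=5.7,fy=5.7,interpolation=cv2.INTER_CUBIC)
cv2.imwrite("pics/s1.png",c1[:,:,::-1]);cv2.imwrite("pics/t1.png",c2[:,:,::-1])
E
```

```text
(no output)
```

View pics/s1.png

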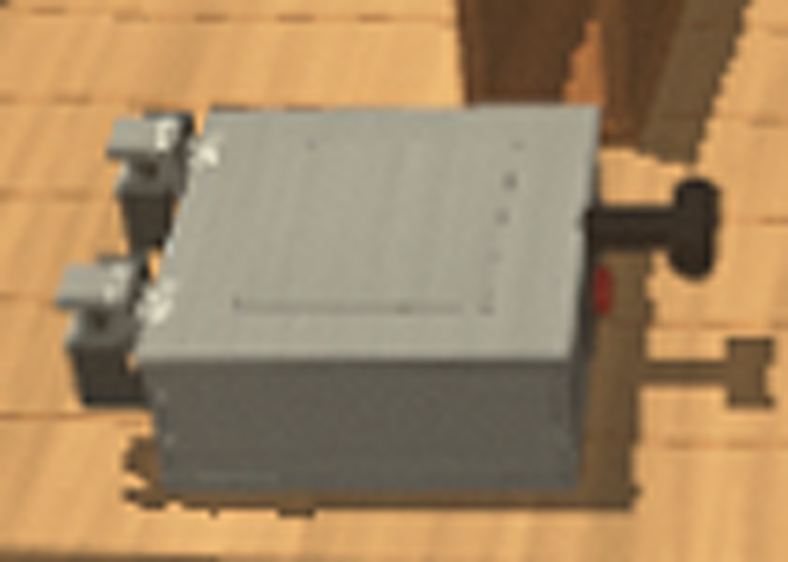

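View pics/t1.png

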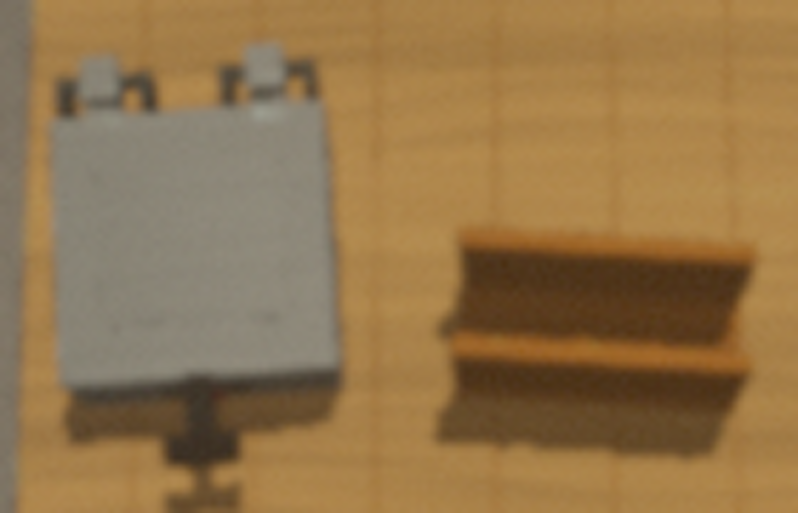

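The crop confirms it: bare steel lid, red latch below its stem, handle bar at side ≈(232,225) px and top ≈(205,173) px. Next I fit poses from lid corners, bar and rack wall corners.

Run:
```python
from h import *
from scipy.optimize import least_squares
S=lambda x,y:((x+.5)/7.5-.5+140,(y+.5)/7.5-.5+195)
T=lambda x,y:((x+.5)/5.7-.5+170,(y+.5)/5.7-.5+95)
obs=[((-150,67),S(572,360),T(65,385)),((-150,-67),S(602,104),T(342,373)),((-16,67),S(140,358),T(55,122)),((-16,-67),S(210,106),T(325,102)),((-184,0),S(694,230),T(203,447))]
for o in obs: print(o[0],tri(o[1],o[2]).round(4))
def pts(p):
    c,s=np.cos(p[3]),np.sin(p[3]);out=[]
    for (m,_,_) in obs:
        x,y=m[0]/1e3,m[1]/1e3; out.append([p[0]+c*x-s*y,p[1]+s*x+c*y,p[2]+(0 if m[0]==-184 else p[4])])
    return np.array(out)
def f(p):
    X=pts(p);return np.r_[(proj("side",X)-np.array([o[1] for o in obs])).ravel(),(proj("top",X)-np.array([o[2] for o in obs])).ravel()]
r=least_squares(f,[.62,.2,.07,0,.0],loss='soft_l1')
print(r.x.round(4),f(r.x).round(1)); print("bar",pts(r.x)[-1])
# rack top corners in top view: far wall (+x) and near wall
a=imaging.camera("side");b=imaging.camera("top")
c1=cv2.resize(a[150:225,190:245],None,fx=8,fy=8,interpolation=cv2.INTER_CUBIC)
c2=cv2.resize(b[125:175,240:310],None,fx=11,fy=11,interpolation=cv2.INTER_CUBIC)
cv2.imwrite("pics/s2.png",c1[:,:,::-1]);cv2.imwrite("pics/t2.png",c2[:,:,::-1])
```

```text
(-150, 67) [0.4871 0.2639 0.0681]
(-150, -67) [0.4934 0.1313 0.0706]
(-16, 67) [0.6181 0.2722 0.0699]
(-16, -67) [0.6265 0.1405 0.072 ]
(-184, 0) [0.4568 0.1971 0.0684]
[0.6395 0.2069 0.0681 0.0582 0.0018] [ 0.  -0.4  0.4  0.3 -0.8  0.1  0.2  0.4  0.2 -0.2 -0.6  0.6  0.  -0.5
 -0.2 -0.5  0.6 -0.4  0.4  0.6]
bar [0.45584244 0.19617381 0.06807693]
```

View pics/s2.png

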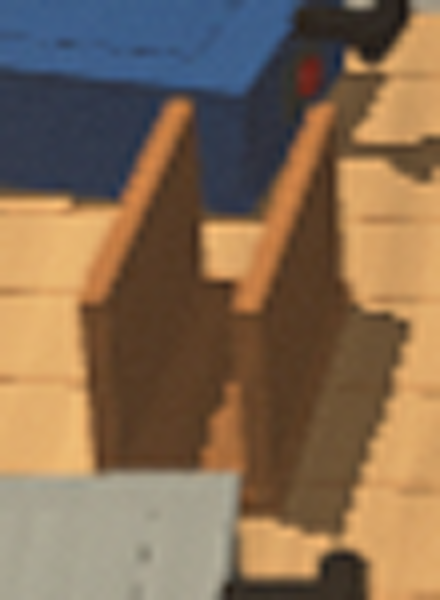

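View pics/t2.png

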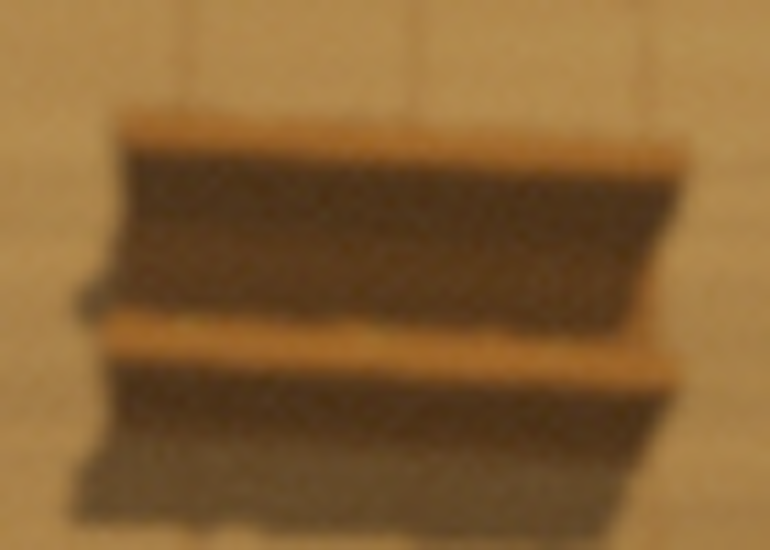

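Run:
```python
from h import *
from scipy.optimize import least_squares
S=lambda x,y:((x+.5)/8-.5+190,(y+.5)/8-.5+150)
T=lambda x,y:((x+.5)/11-.5+240,(y+.5)/11-.5+125)
obs=[((26,70),S(93,300),T(118,130)),((26,-70),S(180,101),T(690,160)),((-26,70),S(247,307),T(105,335)),((-26,-70),S(325,106),T(682,370))]
for o in obs: print(o[0],tri(o[1],o[2]).round(4))
def pts(p):
    c,s=np.cos(p[3]),np.sin(p[3])
    return np.array([[p[0]+(c*m[0]-s*m[1])/1e3,p[1]+(s*m[0]+c*m[1])/1e3,p[2]] for m,_,_ in obs])
def f(p):
    X=pts(p);return np.r_[(proj("side",X)-np.array([o[1] for o in obs])).ravel(),(proj("top",X)-np.array([o[2] for o in obs])).ravel()]
r=least_squares(f,[.53,.0,.08,0])
print(r.x.round(4),f(r.x).round(1))
# blue bar: where is it / board height check
print(onz("top",(T(0,0)),0))
q=status.read_q();print(q, status.read_t())
```

```text
(26, 70) [0.5497 0.0746 0.0981]
(26, -70) [ 0.5416 -0.0626  0.0982]
(-26, 70) [0.4988 0.0777 0.0986]
(-26, -70) [ 0.4891 -0.0594  0.099 ]
[ 0.5198  0.0075  0.0984 -0.0623] [-0.1  0.1  0.2 -0.3  0.1  0.3 -0.2 -0.1 -0.4 -0.3  0.5 -0.1 -0.5  0.3
  0.5  0.1]
[0.6139988  0.10902269 0.        ]
[-1.44008563e+00  2.45040503e-01  1.55779349e+00  1.33730091e-05
  1.33866698e+00 -1.74093123e-01] 0.7
```

Hinge at (0.640, 0.207, 0.068) with yaw 0.058. Bar at (0.456, 0.196, 0.068). Rack floor at (0.520, 0.0075, 0.0234) with yaw -0.062. I'll check reachability before moving above the bar.

```bash
cat >> h.py <<'E'
H=np.array([.6395,.2069,.0681]);YH=.0582
BAR=H-.184*np.array([np.cos(YH),np.sin(YH),0])
RK=np.array([.5198,.0075,.0234]);YR=-.0623
OFF=np.array([0,0,-.0187-.003])   # TCP relative to bar centre
def Q(y): return np.array([0,np.cos(y/2),np.sin(y/2),0])
def arc(a): return BAR+.184*np.array([np.cos(YH)*(1-np.cos(a)),np.sin(YH)*(1-np.cos(a)),np.sin(a)])
E
python3 - <<'E'
from h import *
for fl in (0,np.pi):
  for nm,p,y in [("above",BAR+[0,0,.1],YH),("bar",BAR,YH),("up",arc(np.pi/2),YH),("lift",arc(np.pi/2)+[0,0,.085],YH),("rackhi",RK+[0,0,.31],YR),("rack",RK+[0,0,.194],YR)]:
    s=planner.ik(p+OFF,Q(y+fl)); print(fl,nm,None if s is None else np.round(s,2))
E
```

```text
0 above [ 0.18 -0.02  2.01 -0.    1.15  1.69]
0 bar [ 0.18  0.15  2.05 -0.    0.94  1.69]
0 up [ 0.14  0.3   1.5  -0.    1.35  1.66]
0 lift [ 0.14  0.24  1.41 -0.    1.49  1.66]
0 rackhi [-0.2  -0.12  1.8  -0.    1.47  1.43]
0 rack [-0.2  -0.03  1.92 -0.    1.25  1.43]
3.141592653589793 above [ 0.18 -0.02  2.01 -0.    1.15 -1.45]
3.141592653589793 bar [ 0.18  0.15  2.05 -0.    0.94 -1.45]
3.141592653589793 up [ 0.14  0.3   1.5  -0.    1.35 -1.48]
3.141592653589793 lift [ 0.14  0.24  1.41 -0.    1.49 -1.48]
3.141592653589793 rackhi [-0.2  -0.12  1.8  -0.    1.47 -1.71]
3.141592653589793 rack [-0.2  -0.03  1.92 -0.    1.25 -1.71]
```

```bash
sed -i 's#^def Q(y).*#def Q(y): y=y+np.pi; return np.array([0,np.cos(y/2),np.sin(y/2),0])#' h.py
python3 - <<'E'
from h import *
robot.move_ptp(BAR+OFF+[0,0,.14],Q(YH))
print(status.read_t(),status.read_eef_pos()-BAR)
a=imaging.camera("side");b=imaging.camera("top")
cv2.imwrite("pics/s3.png",cv2.resize(a[150:270,130:290],None,fx=4.8,fy=4.8,interpolation=cv2.INTER_CUBIC)[:,:,::-1])
print(imaging.regions_of("side","steel_handle")[:1] and 1)
E
```

```text
3.7083 [ 0.00035647 -0.00047816  0.11837454]
1
```

View pics/s3.png

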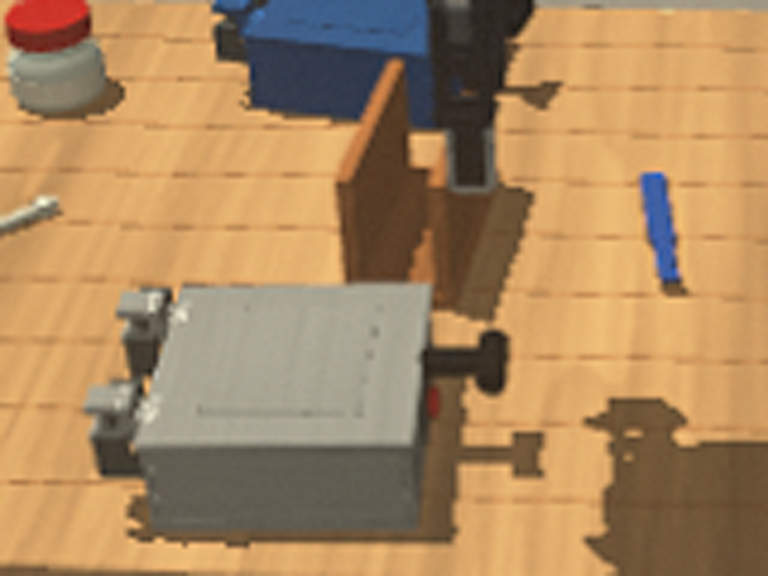

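The gripper hovers above the bar (fingertips at crop (470,185), bar at (492,362)) and the lid is unchanged. I'll descend.

Run:
```python
from h import *
f0=np.array(status.read_force())
robot.move_l(BAR+OFF,max_speed=.12)
print(status.read_t(),status.read_eef_pos()-BAR,np.array(status.read_force())-f0)
a=imaging.camera("side");b=imaging.camera("top")
A=cv2.resize(a[185:265,150:260],(550,400),interpolation=cv2.INTER_CUBIC)
cv2.imwrite("pics/s4.png",A[:,:,::-1])
robot.move_gripper(.045,30)
print(status.read_t(),status.read_force())
robot.move_gripper(.0,40)
print(status.read_t(),status.read_width(),np.array(status.read_force())-f0,status.read_ft_torque(),status.read_eef_pos()-BAR)
a=imaging.camera("side")
cv2.imwrite("pics/s5.png",cv2.resize(a[185:265,150:260],(770,560),interpolation=cv2.INTER_CUBIC)[:,:,::-1])
```

```text
5.175 [ 0.00070598  0.00014064 -0.02090819] [ 0.84918085 -0.1515681   1.60604489]
5.75 [ 0.60725162 -0.34231244  0.06777463]
5.9833 0.035363335235257594 [-0.79025135  0.19533586  3.82702624] [0.06264784 0.1979909  0.01940066] [ 2.76746407e-05  7.19748537e-05 -2.15297277e-02]
```

View pics/s5.png

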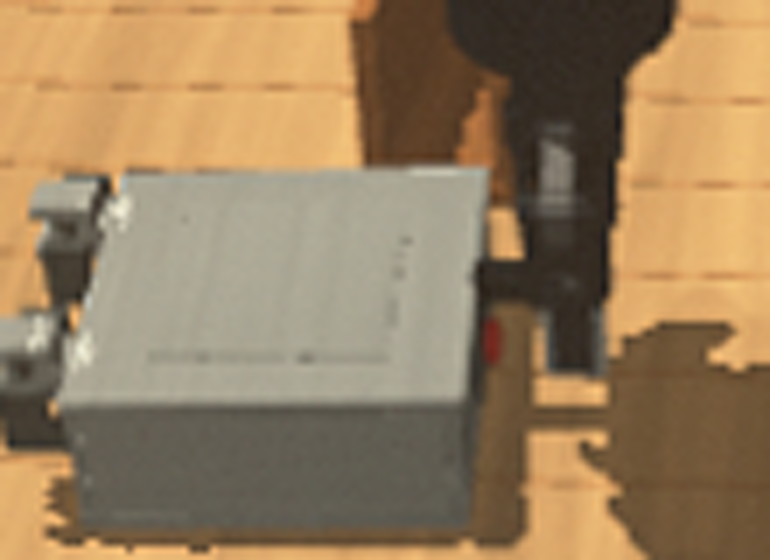

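The bar is pinched (width 35.4 mm, fingers over it at crop (570,300)) and lateral force is near zero. I'll start the swing while monitoring force.

Run:
```python
from h import *
for d in (8,16,24):
    robot.move_l(arc(np.radians(d))+OFF,max_speed=.08)
    print(d,round(status.read_t(),2),np.round(status.read_force(),1),np.round((status.read_eef_pos()-arc(np.radians(d))-OFF)*1e3,1),round(status.read_width(),4))
a=imaging.camera("side")
cv2.imwrite("pics/s6.png",cv2.resize(a[165:265,150:260],(660,600),interpolation=cv2.INTER_CUBIC)[:,:,::-1])
```

```text
8 6.51 [-0.6  0.3 -2.2] [ 0.  -0.   0.2] 0.0356
16 6.98 [-0.7  0.9 -2.5] [0.4 0.1 0.4] 0.0353
24 7.46 [ 1.  -1.4 -2.5] [0.6 0.1 0.6] 0.0355
```

View pics/s6.png

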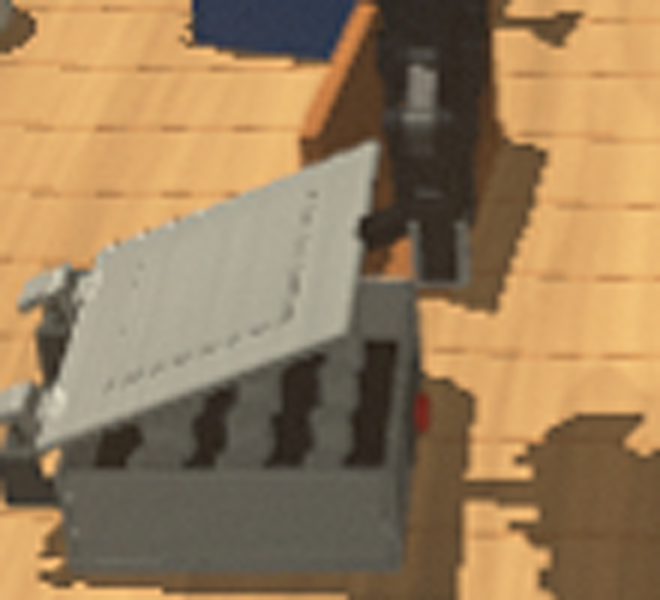

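The lid is swinging on its pins (front edge at crop (365,150)) and forces are tiny, so I'll continue to upright.

Run:
```python
from h import *
for d in (33,42,51,60,70,80,90):
    robot.move_l(arc(np.radians(d))+OFF,max_speed=.08)
    F=np.array(status.read_force())
    print(d,round(status.read_t(),2),np.round(F,1),np.round((status.read_eef_pos()-arc(np.radians(d))-OFF)*1e3,1),round(status.read_width(),4))
    if np.linalg.norm(F)>25: print("STOP");break
robot.sleep(1.0)
print(status.read_force())
a=imaging.camera("side");b=imaging.camera("top")
cv2.imwrite("pics/s7.png",cv2.resize(a[75:265,130:290],(506,600),interpolation=cv2.INTER_CUBIC)[:,:,::-1])
cv2.imwrite("pics/t7.png",cv2.resize(b[70:200,150:320],(784,600),interpolation=cv2.INTER_CUBIC)[:,:,::-1])
```

```text
33 8.02 [-0.4 -0.3 -3. ] [0.6 0.1 0.6] 0.0353
42 8.53 [ 0.9 -0.4 -2.7] [0.5 0.  0.4] 0.0354
51 9.03 [-0.3 -0.6 -3.3] [-0.  -0.  -0.1] 0.0355
60 9.54 [-0.  -0.3 -2.3] [-0.1  0.  -0.2] 0.0351
70 10.09 [-0.8 -0.5 -2.8] [-0.2  0.  -0.3] 0.0354
80 10.64 [-0.6 -0.9 -2.3] [-0.3 -0.  -0.2] 0.0353
90 11.19 [-1.8  0.6 -2.1] [-0.2  0.  -0.1] 0.035
[-1.13245703  0.19167361 -4.53617534]
```

View pics/s7.png

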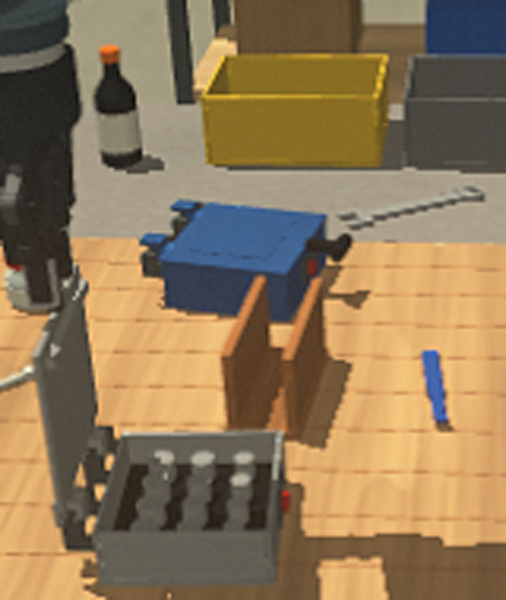

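View pics/t7.png

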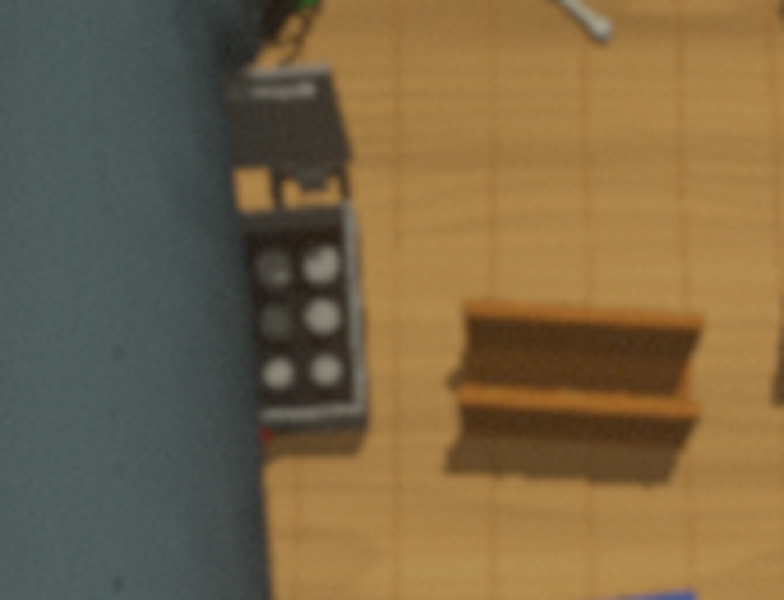

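The lid is up. I'll check verticality by projecting the expected upright lid corners into the side picture.

Run:
```python
from h import *
u=np.array([-np.sin(YH),np.cos(YH),0])
for z in (.150,.016):
  for s in (67,-67):
    p=proj("side",H+u*s/1e3+[0,0,z])[0]; print(z,s,((p-[130,75]+.5)*3.16).round(0), ((proj("top",H+u*s/1e3+[0,0,z])[0]-[150,70]+.5)*4.61).round(0))
```

```text
0.15 67 [ 35. 357.] [72. 87.]
0.15 -67 [ 76. 263.] [330.  67.]
0.016 67 [ 64. 515.] [130. 179.]
0.016 -67 [ 99. 411.] [355. 162.]
```

The predicted corners match the picture within a couple of pixels ((35,357) and (76,263) in side, (330,67) in top), so the lid is upright. I paused 1 s, and now lift straight up.

Run:
```python
from h import *
up=arc(np.pi/2)+OFF
robot.move_l(up+[0,0,.03],max_speed=.06)
print(status.read_t(),status.read_force(),status.read_width())
robot.move_l(up+[0,0,.085],max_speed=.1)
robot.sleep(.3)
print(status.read_t(),status.read_force(),status.read_width(),status.read_eef_pos()-up)
a=imaging.camera("side")
cv2.imwrite("pics/s8.png",cv2.resize(a[35:265,110:290],(470,600),interpolation=cv2.INTER_CUBIC)[:,:,::-1])
u=np.array([-np.sin(YH),np.cos(YH),0])
for z in (.150,.016,-.010):
  for s in (67,-67):
    p=proj("side",H+u*s/1e3+[0,0,z+.085])[0]; print(z,s,((p-[110,35]+.5)*2.61).round(0))
```

```text
12.9417 [-0.28503467 -0.79124101 -2.54349993] 0.035289671749726685
13.9417 [-0.52904633 -0.18460206 -3.44317473] 0.03535668739215758 [-1.96787542e-04 -3.51536506e-05  8.42649942e-02]
0.15 67 [ 64. 305.]
0.15 -67 [102. 235.]
0.016 67 [ 90. 449.]
0.016 -67 [122. 368.]
-0.01 67 [ 95. 475.]
-0.01 -67 [126. 392.]
```

View pics/s8.png

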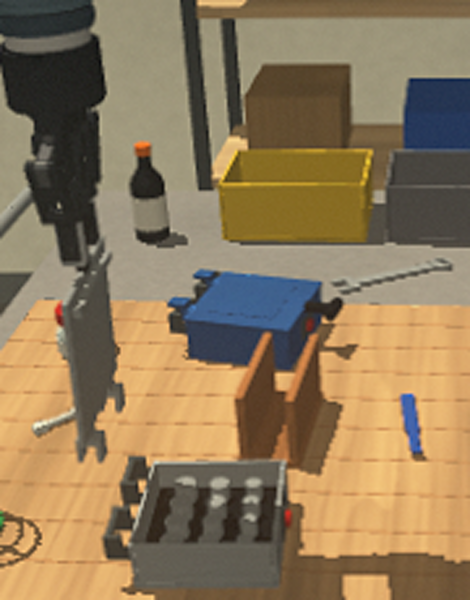

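The lid hangs upright, clear of the pins (fork tips near crop (90,455)). I'll move it over the rack.

Run:
```python
from h import *
robot.move_l(RK+OFF+[0,0,.194+.11],rot=Q(YR),max_speed=.1)
robot.sleep(.6)
print(status.read_t(),status.read_force(),status.read_width(),status.read_eef_pos()-RK-OFF)
a=imaging.camera("side");b=imaging.camera("top")
cv2.imwrite("pics/s9.png",cv2.resize(a[45:245,140:300],(480,600),interpolation=cv2.INTER_CUBIC)[:,:,::-1])
cv2.imwrite("pics/t9.png",cv2.resize(b[80:190,200:350],(795,583),interpolation=cv2.INTER_CUBIC)[:,:,::-1])
u=np.array([-np.sin(YR),np.cos(YR),0]);B=RK+[0,0,.194+.11]
for z in (-.034,-.168,-.194):
  for s in (67,-67) if z>-.19 else (40,-40):
    p=proj("side",B+u*s/1e3+[0,0,z])[0]; print(z,s,((p-[140,45]+.5)*3).round(0),((proj("top",B+u*s/1e3+[0,0,z])[0]-[200,80]+.5)*5.3).round(0))
```

```text
17.0667 [ 0.62197434  0.11387735 -2.19941903] 0.03526933729554823 [-1.15685909e-05 -1.60950490e-05  3.03997469e-01]
-0.034 67 [198. 219.] [255. 226.]
-0.034 -67 [232. 161.] [593. 245.]
-0.168 67 [210. 367.] [266. 318.]
-0.168 -67 [241. 298.] [554. 334.]
-0.194 40 [218. 378.] [324. 335.]
-0.194 -40 [236. 336.] [491. 345.]
```

View pics/s9.png

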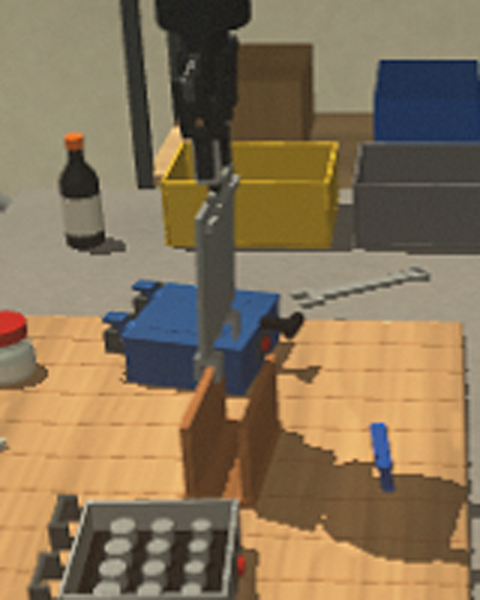

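View pics/t9.png

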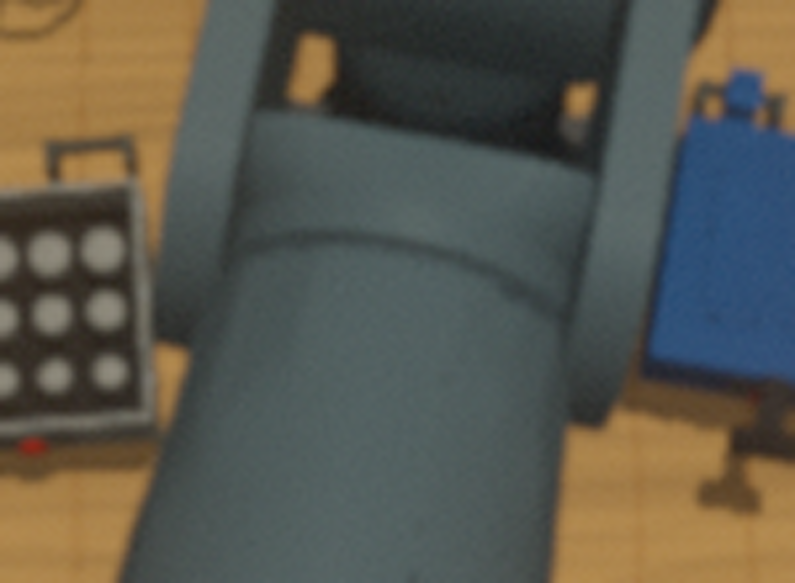

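Run:
```python
from h import *
a=imaging.camera("side")
cv2.imwrite("pics/s10.png",cv2.resize(a[90:215,185:245],(288*1,600),interpolation=cv2.INTER_CUBIC)[:,:,::-1])
u=np.array([-np.sin(YR),np.cos(YR),0]);B=RK+[0,0,.194+.11]
for z in (-.034,-.168,-.194):
  for s in (67,-67) if z>-.19 else (40,-40):
    p=proj("side",B+u*s/1e3+[0,0,z])[0]; print(z,s,((p-[185,90]+.5)*4.8).round(0))
```

```text
-0.034 67 [101. 135.]
-0.034 -67 [155.  42.]
-0.168 67 [119. 371.]
-0.168 -67 [169. 260.]
-0.194 40 [133. 388.]
-0.194 -40 [162. 321.]
```

View pics/s10.png

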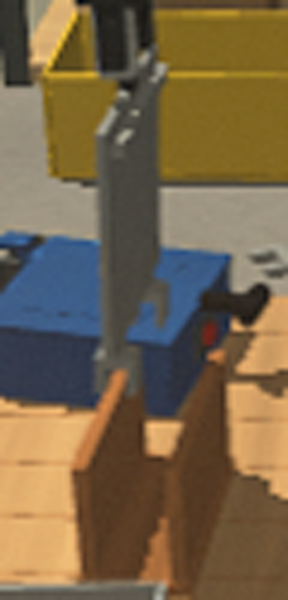

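The lid hangs tilted about 2°: its near fork centre shows at crop (118,370) against a predicted (131,370), roughly 6 mm towards +x at the tips. I'll shift 5 mm in -x, descend to the wall top and check again.

Run:
```python
from h import *
v=np.array([np.cos(YR),np.sin(YR),0])
robot.move_l(RK+OFF-.005*v+[0,0,.194+.11],max_speed=.05)
robot.move_l(RK+OFF-.005*v+[0,0,.194+.083],max_speed=.06)
robot.sleep(.2)
print(status.read_t(),status.read_force())
a=imaging.camera("side")
cv2.imwrite("pics/s11.png",cv2.resize(a[100:225,180:250],(448,800),interpolation=cv2.INTER_CUBIC)[100:700,:,::-1])
u=np.array([-np.sin(YR),np.cos(YR),0]);B=RK+[0,0,.194+.083]
for z in (-.034,-.168,-.184,-.194):
  for s in (67,-67) if z>-.18 else (40,-40):
    p=proj("side",B+u*s/1e3+[0,0,z])[0]; print(z,s,((p-[180,100]+.5)*6.4).round(0)-[0,100])
```

```text
18.2667 [-0.01086243  0.02460309 -2.13715901]
-0.034 67 [172.  82.]
-0.034 -67 [243. -47.]
-0.168 67 [196. 389.]
-0.168 -67 [261. 238.]
-0.184 40 [212. 390.]
-0.184 -40 [251. 298.]
-0.194 40 [214. 410.]
-0.194 -40 [252. 318.]
```

View pics/s11.png

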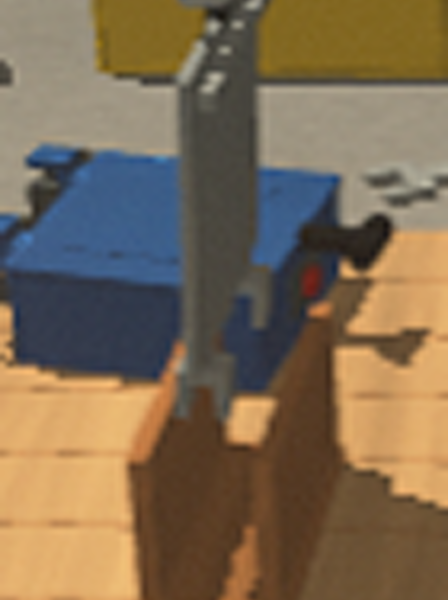

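The near fork centre is at (207,385) against a slot-centre prediction of (212,390), so it sits inside the slot walls. I'll lower to the floor, watching force.

Run:
```python
from h import *
v=np.array([np.cos(YR),np.sin(YR),0]);P=RK+OFF-.006*v+[0,0,.194]
def fz(): return np.mean([status.read_force() for _ in range(4)],axis=0)
for h in (.06,.03,.006):
    robot.move_l(P+[0,0,h],max_speed=.05);F=fz();print(h,np.round(F,1))
    if np.linalg.norm(F[:2])>6 or F[2]>2: print("contact");break
else:
    for h in (.004,.003,.002,.001,0,-.001,-.002,-.003,-.004):
        robot.move_l(P+[0,0,h],max_speed=.02);F=fz();print(h,np.round(F,1))
        if F[2]>1: print("contact");break
print(status.read_t(),status.read_width())
a=imaging.camera("side")
cv2.imwrite("pics/s12.png",cv2.resize(a[100:225,170:260],(576,800),interpolation=cv2.INTER_CUBIC)[100:700,:,::-1])
```

```text
0.06 [-0.2  0.1 -2.1]
0.03 [-0.1 -0.5 -1.9]
0.006 [-0.5 -0.2 -2.1]
0.004 [-0.1 -0.1 -2.1]
0.003 [ 0.3 -0.5 -2.7]
0.002 [-0.3  0.3 -2.2]
0.001 [0.2 0.3 1.5]
contact
21.3083 0.03507262619688037
```

View pics/s12.png

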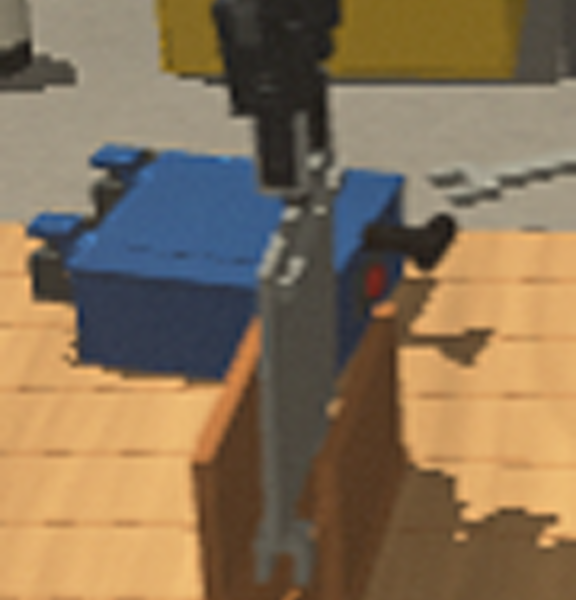

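The forks reached the floor within 1 mm of the expected height, and the lid stands between the walls (forks at (285,565)). Releasing.

Run:
```python
from h import *
robot.move_gripper(.085)
robot.sleep(.5)
print(status.read_t(),status.read_force(),status.read_width())
a=imaging.camera("side")
cv2.imwrite("pics/s13.png",cv2.resize(a[90:225,170:260],(400,600),interpolation=cv2.INTER_CUBIC)[:,:,::-1])
```

```text
22.4 [ 0.25209099 -0.47078276  0.04496495] 0.08515058579518367
```

View pics/s13.png

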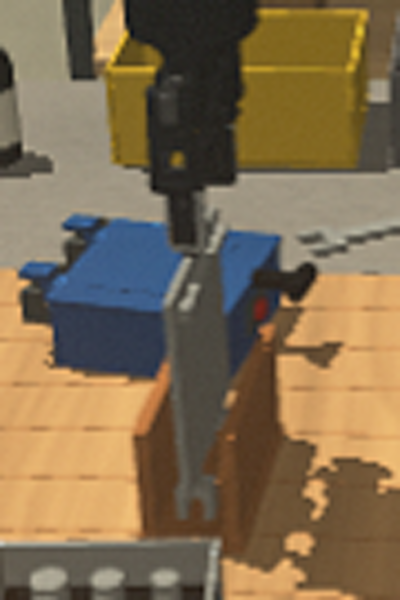

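The lid stands on its own. I'll retreat straight up, then aside, and look with both cameras.

Run:
```python
from h import *
p=np.array(status.read_eef_pos())
robot.move_l(p+[0,0,.12],max_speed=.1)
robot.set_joints([-1.44, 0.245, 1.558, 0, 1.339, -1.6])
print(status.read_t(),status.read_force())
a=imaging.camera("side");b=imaging.camera("top")
cv2.imwrite("pics/s14.png",cv2.resize(a[80:250,130:290],(565,600),interpolation=cv2.INTER_CUBIC)[:,:,::-1])
cv2.imwrite("pics/t14.png",cv2.resize(b[60:200,150:330],(771,600),interpolation=cv2.INTER_CUBIC)[:,:,::-1])
for c in("side","top"): print([(round(d['conf'],2),np.round(d['at'],3)) for d in imaging.recognise(c,"steel_handle")])
```

```text
26.3167 [ 0.55793226 -0.01206544  0.29285693]
[(0.96, array([0.513, 0.027, 0.13 ])), (0.85, array([0.173, 0.337, 0.011]))]
[(0.76, array([0.519, 0.007, 0.146])), (0.71, array([0.174, 0.331, 0.012]))]
```

View pics/s14.png

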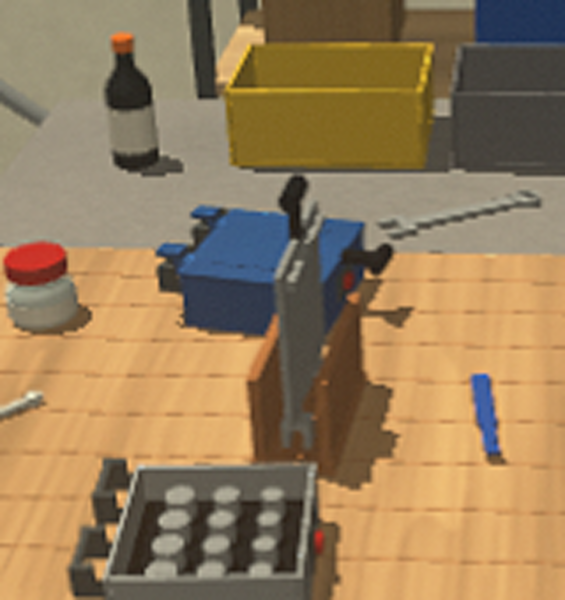

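View pics/t14.png

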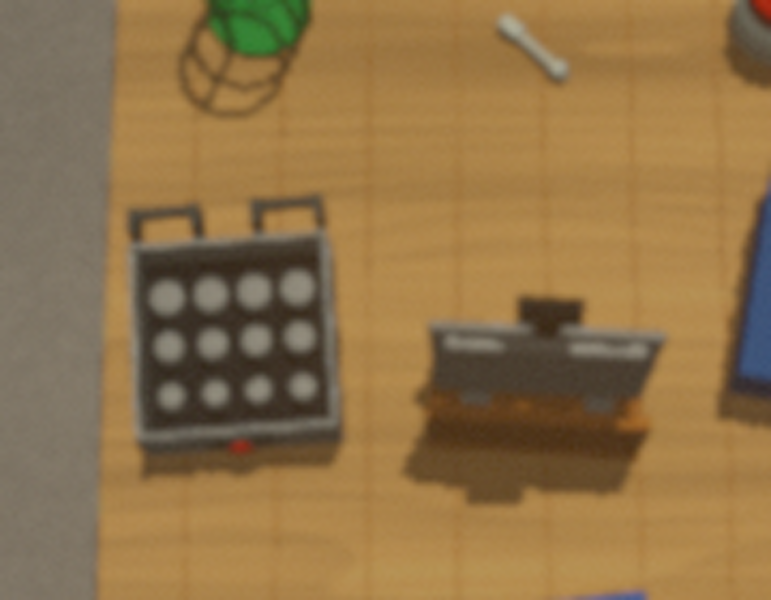

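The lid stands between the walls, handle up (bar at side crop (295,190), top crop (552,315)), centred along the rack, and the arm is clear. One check on the midpoint, then hand in.

Run:
```python
from h import *
X=tri((130+295/3.53-.5,80+193/3.53-.5),(150+551/4.283-.5,60+315/4.283-.5))
d=X-RK;print(X, "along",d@[-np.sin(YR),np.cos(YR),0],"across",d@[np.cos(YR),np.sin(YR),0],"up",d[2])
robot.sleep(.3);print(status.read_t());hand_in()
```

```text
[0.52121602 0.00692339 0.21924747] along -0.00048733064235985754 across 0.0014491698864534518 up 0.19584747340284342
26.8167
the job is handed in; nothing more can be done
```

The steel lid is off its case and standing in the wooden rack, handle up, and the job is handed in at 26.8 s of the 48 s allowed.

- **Opening:** I pinched the T-handle bar by its ends, swung the lid upright on its pins and held it there for 1 s. The camera view matched the expected upright corners to within a few pixels. I then lifted it straight up clear of the pins.
- **Placing:** Over the rack the lid hung about 2° off vertical, so I shifted it 6 mm sideways before lowering. The forks touched the slot floor within 1 mm of the expected height. I then opened the gripper, backed off straight up and moved the arm aside.
- **Last checks:** The bar is 0.5 mm from the middle of the slot's length, 1.4 mm off across it and 196 mm above the floor (about 194 mm expected). In the pictures the lid stands on its own with the arm clear of it, and the blue lid is untouched. The wrist force readings I took between moves stayed under about 5 N, and no check failed.

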